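# Put the hole punches back in their dies

### The arm

A 6-joint arm with a two-finger parallel gripper is mounted at the origin on a cart in front of the work surface, level with it; the furniture and walls round the work are solid. World frame = base frame: x ahead of the robot, y to its left, z up, the work surface at z = 0. Lengths are in mm, angles in rad, forces in N, time in s.
With the tool pointing down it reaches from about 350 to 875 mm from the base axis. Payload 4.2 kg.
Tool frame: the origin (TCP) lies midway between the tips of the shut fingers; the grasp point (between the pads) lies 19 mm behind it; z points along the fingers, y is the line along which they close (so a half turn about z gives the same grasp; the last joint's range is limited). The gripper opens to 85 mm and grips with 20 to 120 N. Pads are 22 mm wide; open, the fingers measure 114 mm over their backs; the gripper's body (76 mm by 85 mm) begins 54 mm behind the grasp point. The pads swing forward as they close: fully open they stand 13 mm farther back than shut.
Start: joints at [-0.893, 0.385, 0.008, 0, -1.194, -0.259], TCP at [254.178, -570.958, 231.312] pointing down, gripper open.
Joint ranges: [-3.14, 3.14], [-1.21, 2.06], [-1.07, 1.41], [-3.16, 2.05], [-2.99, -0.16], [-3.1, 3.1]. Speed limits (rad/s): [2.79, 2.79, 3.14, 3.14, 3.14, 3.14].

### API

Orientations are given as a unit quaternion [x, y, z, w].
In Python, from bench import read_state, get_image, job_done gives the robot as it stands.
- The arm moves only by the shell command python3 -m jog 'ROWS'. ROWS is JSON, a list of rows, each a list of 3 entries, a list of its own where there are three numbers: the shift along the world's x, y, z scaled (see below), then the turn, a rotation vector about the world's x, y, z scaled (see below), then the gripper's target within -1 to 1 (shut at 1, half-way at 0, fully open at -1). In form: [[[x, y, z], [wx, wy, wz], claw], ...]. A call has 1 to 20 rows; each row is the pose to reach, as a shift and turn from the pose commanded when the call began; what a row does not reach only later rows make up. The controller multiplies each number of a shift by 10 cm and each number of a turn by 120 degrees. A row lasts 1/10 s, in which the tool goes at most 50 mm and 8.59 degrees, less where a joint would pass 70% of its speed; a pose out of reach is approached as far as the arm can. A call with a number of a shift or a turn outside -1 to 1 is refused whole. A call with a gripper value outside its range is refused whole. The fingers move at their own pace and stop on an object; the grip force is fixed at half the most. Time passes only in rows, so rows that repeat a pose let the fingers close. It gives the time, the measured TCP pose, the force, the opening and the grip force at its end, in the units of the state.
- read_state(): the state, without advancing time (a new reading comes with each control period).
- get_image(name): name is "scene" or "top" or "wrist"; returns a dict with "frame" (384x512x3 uint8, red, green, blue), "range_z" (384x512 float32, mm along the optical axis (not along the pixel's ray), 0 where there is no reading), "fx", "fy", "cx", "cy" (pixels), "distortion" ([k1, k2, p1, p2, k3] as OpenCV has them; the pictures are not rectified), "R" (3x3) and "t" (3): a world point X has camera coordinates R X + t. Camera axes: x right, y down, z forward; pixel columns grow to the right and rows downward; lengths in mm; the calibration is good to about 2 mm. A picture is of the moment at which its call begins.
- job_done(): hands the job in; it is judged then, once.
The state is a dict: "clock": time; "joints": joint angles; "joint_vel": joint speeds; "joint_efforts": joint torques, N m; "position": TCP position; "ee_rot": TCP orientation; "contact_force": force on the tool from outside, world axes, zero at the start; "wrist_torque": the same for the moment, N m; "gripper_width": finger opening in mm; "grasp_force": force on a finger pad.
Only numpy, scipy, OpenCV 4.12 (cv2) and the standard library are available. Lean on these libraries where they do the work, as an engineer would, in place of code of your own. Each camera call takes 0.05 s, during which the arm holds its last target. There are 200 camera calls.

### The job

Put the row of four hole punches away with their dies: take each punch out of the punch rack and stand it, point down, in its own die on the die rail, the one with the same colour of paint and the bore made for it, so that the row of punches ends up in the order of the dies. Lower each punch until its shoulder sits flat on the die before you let go; never drop or throw one, for the hardened edges chip.

Things in the scene. Friction and masses are not known exactly. Their poses are not given: they have to be found in the camera images.
- punch_red_grip (a point): Steel hole punch, red paint on top end and band; about 0.4 kg, point down in the punch rack, shoulder resting on its plate (top 45 mm above bench). Body 36 mm across, 48 long; below it the point, 12 mm across, 30 long, tip bevelled 3 mm. This point: on the axis, mid-body, 25 mm above the shoulder, 55 above the tip, 23 below the top; z up the axis. Grip across the row; neighbours 68 mm off.
- punch_yellow_grip (a point): Steel hole punch, yellow paint on top end and band; about 0.4 kg, point down in the punch rack, shoulder resting on its plate (top 45 mm above bench). Body 36 mm across, 48 long; below it the point, 16 mm across, 30 long, tip bevelled 3 mm. This point: on the axis, mid-body, 25 mm above the shoulder, 55 above the tip, 23 below the top; z up the axis. Grip across the row; neighbours 68 mm off.
- punch_blue_grip (a point): Steel hole punch, blue paint on top end and band; about 0.4 kg, point down in the punch rack, shoulder resting on its plate (top 45 mm above bench). Body 36 mm across, 48 long; below it the point, 20 mm across, 30 long, tip bevelled 3 mm. This point: on the axis, mid-body, 25 mm above the shoulder, 55 above the tip, 23 below the top; z up the axis. Grip across the row; neighbours 68 mm off.
- punch_green_grip (a point): Steel hole punch, green paint on top end and band; about 0.4 kg, point down in the punch rack, shoulder resting on its plate (top 45 mm above bench). Body 36 mm across, 48 long; below it the point, 24 mm across, 30 long, tip bevelled 3 mm. This point: on the axis, mid-body, 25 mm above the shoulder, 55 above the tip, 23 below the top; z up the axis. Grip across the row; neighbours 68 mm off.
- die_red_mouth (a point): Die for the red punch, red paint ring on top and band round its side: fixed steel ring on the die rail, 58 mm across, 34 high, top 40 mm above the bench; upright bore 16 mm across, 34 deep. This point: centre of the bore at the top face; z up, y along the row of dies (68 mm apart), x across it.
- die_yellow_mouth (a point): Die for the yellow punch, yellow paint ring on top and band round its side: fixed steel ring on the die rail, 58 mm across, 34 high, top 40 mm above the bench; upright bore 20 mm across, 34 deep. This point: centre of the bore at the top face; z up, y along the row of dies (68 mm apart), x across it.
- die_blue_mouth (a point): Die for the blue punch, blue paint ring on top and band round its side: fixed steel ring on the die rail, 58 mm across, 34 high, top 40 mm above the bench; upright bore 24 mm across, 34 deep. This point: centre of the bore at the top face; z up, y along the row of dies (68 mm apart), x across it.
- die_green_mouth (a point): Die for the green punch, green paint ring on top and band round its side: fixed steel ring on the die rail, 58 mm across, 34 high, top 40 mm above the bench; upright bore 28 mm across, 34 deep. This point: centre of the bore at the top face; z up, y along the row of dies (68 mm apart), x across it.
- punch_rack: Dark steel punch rack, fixed: a plate 66 x 286 mm, 5 mm thick, top 45 mm above the bench, on two cheeks with feet (332 mm over all); four 29 mm holes in a row, 68 mm apart, hold the punches. Origin: centre of its underside on the bench; y runs along the row, x across it. The clamps of the welding fixture at the bench's left front stand far higher than the racks: pass above or clear of them.
- die_rail: Grey steel channel, fixed, 74 x 300 mm, floor 6 mm thick, flanges 16 mm high, that holds the four dies in a row. Origin: centre of its underside on the bench; y runs along the row, x across it.
Mind the look-alikes: they are no part of the job. What is shaped like the part that bears punch_yellow_grip but pink or turquoise is not meant.

How it is judged (in metres and radians):
At the end, for the whole second after the job is handed in: Each of the four punches stands point down in the die of its own colour, its axis within 8 mm of the bore's centre and within 0.1 rad of upright, its shoulder on the die's top face (grip point 20 to 29 mm above the mouth), at rest (under 20 mm/s) (horizontal distance between punch_red_grip and die_red_mouth below 0.008 m and z of punch_red_grip in the frame of die_red_mouth between 0.02 and 0.029 m and angle between each of punch_red_grip, punch_yellow_grip, punch_blue_grip, punch_green_grip's own z axis and vertical below 0.1 rad and linear speed of each of punch_red, punch_yellow, punch_blue, punch_green below 0.02 m/s and horizontal distance between punch_yellow_grip and die_yellow_mouth below 0.008 m and z of punch_yellow_grip in the frame of die_yellow_mouth between 0.02 and 0.029 m and horizontal distance between punch_blue_grip and die_blue_mouth below 0.008 m and z of punch_blue_grip in the frame of die_blue_mouth between 0.02 and 0.029 m and horizontal distance between punch_green_grip and die_green_mouth below 0.008 m and z of punch_green_grip in the frame of die_green_mouth between 0.02 and 0.029 m); the robot touches nothing.
It fails at once if the red punch is dropped or knocked flying: it moves faster than 0.6 m/s (a free fall of about 18 mm) while the fingers do not hold it (linear speed of punch_red above 0.6 m/s and contact force between the fingers and punch_red below 0.3 N).
It fails at once if the yellow punch is dropped or knocked flying: it moves faster than 0.6 m/s (a free fall of about 18 mm) while the fingers do not hold it (linear speed of punch_yellow above 0.6 m/s and contact force between the fingers and punch_yellow below 0.3 N).
It fails at once if the blue punch is dropped or knocked flying: it moves faster than 0.6 m/s (a free fall of about 18 mm) while the fingers do not hold it (linear speed of punch_blue above 0.6 m/s and contact force between the fingers and punch_blue below 0.3 N).
It fails at once if the green punch is dropped or knocked flying: it moves faster than 0.6 m/s (a free fall of about 18 mm) while the fingers do not hold it (linear speed of punch_green above 0.6 m/s and contact force between the fingers and punch_green below 0.3 N).
It also fails if it takes over 109 s, if anything falls off the work surface, if the arm or the gripper's body presses on something with over 40 N, if the wrist force passes 120 N, or if a joint passes its speed limit or range.

## Working session

There is one attempt and no reset: what is moved stays moved. The work goes in short steps, Python scripts to look and compute and a shell command to move; the robot and the scene stay as the last step left them, time stands still between calls to the robot, and variables do not carry over. Pictures are saved under pics/ and viewed, at most 14 in all, crops included, and the job is handed in when it is done.

```bash
mkdir -p pics; cat > h.py <<'E'
import numpy as np,cv2
from bench import read_state,get_image,job_done
def ray(im,px,z):
    K=np.array([[im['fx'],0,im['cx']],[0,im['fy'],im['cy']],[0,0,1.]])
    u=cv2.undistortPoints(np.array(px,float).reshape(-1,1,2),K,np.array(im['distortion'],float)).reshape(-1,2)
    R=np.array(im['R']);t=np.array(im['t']);d=np.c_[u,np.ones(len(u))]@R;c=-R.T@t
    s=(z-c[2])/d[:,2];return c+d*s[:,None]
def save(im,n,crop=None,f=1):
    a=im['frame'][:,:,::-1]
    if crop: a=a[crop[1]:crop[3],crop[0]:crop[2]]
    cv2.imwrite('pics/'+n,cv2.resize(a,None,fx=f,fy=f,interpolation=cv2.INTER_CUBIC))
E
python3 - <<'E'
from h import *
import pickle
print(read_state())
d={}
for n in('top','scene'):
    im=get_image(n);d[n]=im;save(im,n+'1.png',f=1.5);print(n,-np.array(im['R']).T@im['t'])
pickle.dump(d,open('d.pkl','wb'))
E
```

```text
{'clock': 0.0, 'joints': array([-8.93393776e-01,  3.85586070e-01,  6.63404520e-03, -4.92609468e-04,
       -1.19398326e+00, -2.58578578e-01]), 'joint_vel': array([ 0.00226131,  0.00044304,  0.00068843, -0.00037481,  0.00101538,
        0.00086462]), 'joint_efforts': array([ 5.65690989e-04, -3.92293668e+01,  1.88404566e+01,  4.18617100e+00,
       -4.57910879e-03,  1.01839723e-05]), 'position': array([ 253.951771  , -570.45328633,  230.20792124]), 'ee_rot': array([-2.07795753e-01,  9.78171625e-01,  1.05775029e-03, -2.78121815e-04]), 'contact_force': array([-0.86259294, -0.12966203, -0.50389455]), 'wrist_torque': array([-0.03929615,  0.0620119 ,  0.01212228]), 'grasp_force': 0.0, 'gripper_width': 85.57207249189992}
top [ 419.96293525  -13.86895141 1134.2717244 ]
scene [242.03711019 595.91498088 585.64820389]
```

View pics/top1.png

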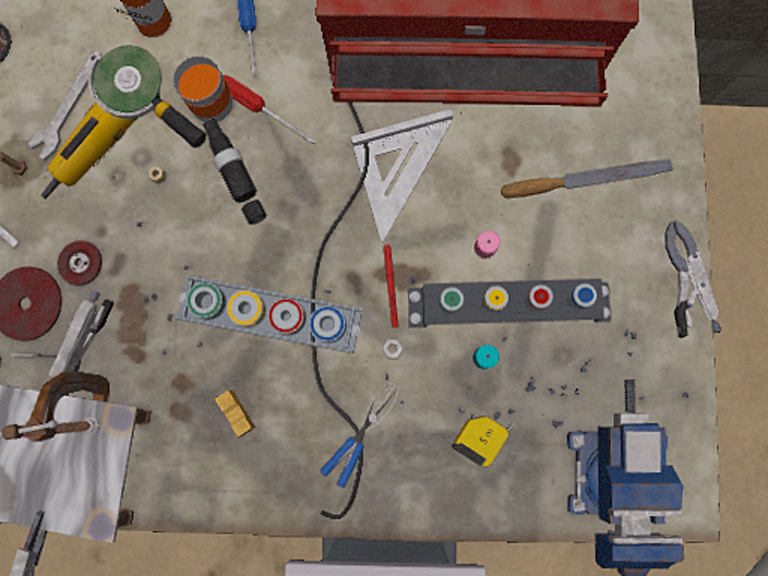

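View pics/scene1.png

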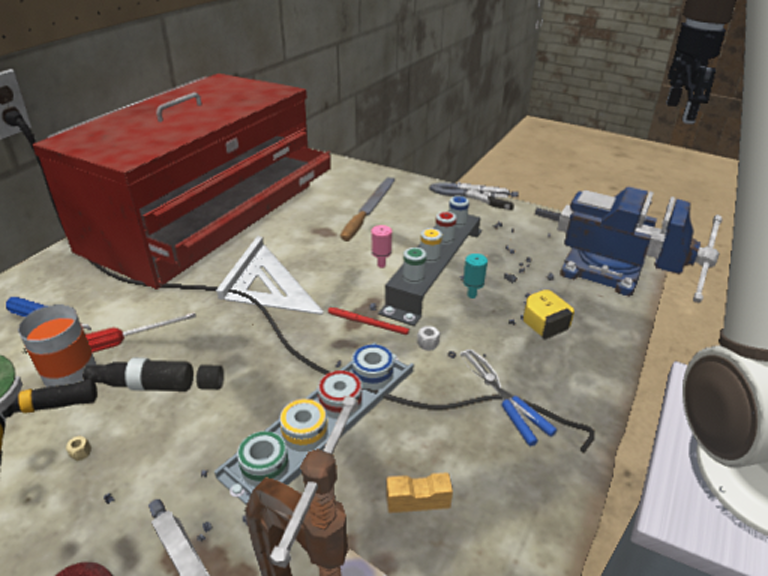

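The top view (at 1.5x) shows:
- **Rack punches:** green (452,299), yellow (497,297), red (541,296), blue (584,295).
- **Dies:** green (206,300), yellow (245,308), red (286,316), blue (328,324).
- **Look-alikes:** pink (487,244) and turquoise (487,357) stand loose on the bench, so I exclude them. The four punches meant are the red, yellow, blue and green ones in the dark rack.

```bash
cat > m.py <<'E'
from h import *
import sys
def hole(im,seed,r,hue):
    # centres of the coloured blob: outer circle & inner hole, near seed px
    hsv=cv2.cvtColor(im['frame'],cv2.COLOR_RGB2HSV);h=hsv[:,:,0].astype(int)
    dh=np.abs(h-hue);dh=np.minimum(dh,180-dh)
    m=((dh<14)&(hsv[:,:,1]>90)&(hsv[:,:,2]>50)).astype(np.uint8)
    w=np.zeros_like(m);cv2.circle(w,tuple(int(v) for v in seed),int(r),1,-1);m=m*w
    cs,hi=cv2.findContours(m,cv2.RETR_CCOMP,cv2.CHAIN_APPROX_NONE)
    k=[i for i in range(len(cs)) if hi[0][i][3]<0];o=max(k,key=lambda i:cv2.contourArea(cs[i]))
    out=cv2.minEnclosingCircle(cs[o])
    inn=[cs[i] for i in range(len(cs)) if hi[0][i][3]==o]
    ic=None
    if inn:
        c=max(inn,key=cv2.contourArea);f=np.zeros_like(m);cv2.drawContours(f,[c],-1,1,-1);f[m>0]=0
        M=cv2.moments(f,True)
        if M['m00']: ic=(M['m10']/M['m00'],M['m01']/M['m00'],M['m00'])
    return out,ic
HUE=dict(red=0,yellow=22,blue=108,green=75)
E
python3 - <<'E'
from m import *
import pickle
d=pickle.load(open('d.pkl','rb'));im=d['top']
hs=cv2.cvtColor(im['frame'],cv2.COLOR_RGB2HSV)
S={'green':((452,299),(206,300)),'yellow':((497,297),(245,308)),'red':((541,296),(286,316)),'blue':((584,295),(328,324))}
for c in S:
  for j,(z,r) in enumerate(((93,13),(40,17))):
    s=np.array(S[c][j])/1.5
    o,i=hole(im,s,r,HUE[c])
    print(c,'punch die'.split()[j],o,i and np.round(i,1),ray(im,[o[0]],z).round(1)[0,:2],i and ray(im,[i[:2]],z).round(1)[0,:2],im['range_z'][int(s[1]),int(s[0])])
save(im,'crop1.png',(110,150,420,260),2.5)
E
```

```text
green punch ((300.9677429199219, 198.9516143798828), 5.058166980743408) [301.1 198.9   8. ] [568.8 -93.5] [569.  -93.8] 1049.7709
green die ((135.35134887695312, 199.43243408203125), 10.665133476257324) [135.4 199.5 265. ] [568.  302.4] [567.8 302.3] 1141.63
yellow punch ((330.8928527832031, 197.73214721679688), 5.3929924964904785) [330.5 198.    2. ] [ 572.8 -161.7] [ 572.2 -160.8] 1050.915
yellow die ((163.8685760498047, 205.34591674804688), 12.418457984924316) [162.5 204.7 248. ] [554.9 231.7] [556.4 235.2] 1140.3892
red punch ((360.6739196777344, 197.06521606445312), 5.109951496124268) [360.5 197.    2. ] [ 575.6 -229.9] [ 575.7 -229.5] 1044.6726
red die ((189.63014221191406, 209.84246826171875), 11.212127685546875) [189.8 210.  261. ] [545.2 168.8] [545.  168.3] 1135.7609
blue punch ((390.0652160644531, 196.28260803222656), 5.225186824798584) [389.8 196.2   6. ] [ 578.6 -297.7] [ 578.9 -297.1] 1048.8754
blue die ((217.5, 215.60000610351562), 11.411065101623535) [217.5 215.1 267. ] [532.6 101.3] [533.7 101.2] 1132.931
```

View pics/crop1.png

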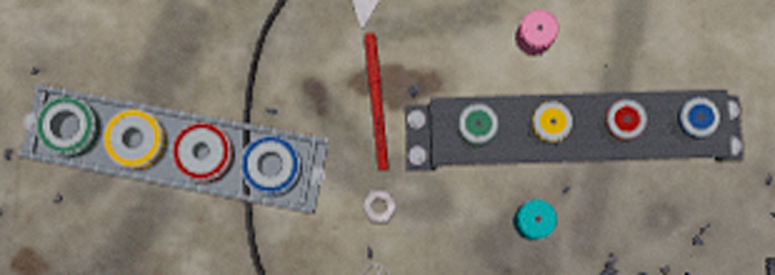

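The crop confirms that the rack punches are green, yellow, red, blue from left to right. The dies run green, yellow, red, blue, and all spacings measure about 68 mm as given. I start with blue: up, then over to it with the yaw turned across the rack.

```bash

python3 -m jog '[[[0.2,0.15,0.25],[0,0,0.03],-1],[[0.4,0.3,0.45],[0,0,0.07],-1],[[0.6,0.5,0.6],[0,0,0.1],-1],[[0.8,0.65,0.7],[0,0,0.143],-1]]'
python3 -m jog '[[[0.3,0.25,0],[0,0,0.05],-1],[[0.55,0.5,0],[0,0,0.1],-1],[[0.8,0.7,0],[0,0,0.143],-1]]'
python3 -m jog '[[[0.3,0.25,0],[0,0,0.05],-1],[[0.55,0.5,0],[0,0,0.1],-1],[[0.8,0.7,0],[0,0,0.143],-1]]'
python3 -m jog '[[[0.3,0.25,-0.2],[0,0,0.05],-1],[[0.55,0.5,-0.4],[0,0,0.1],-1],[[0.75,0.6,-0.6],[0,0,0.13],-1],[[0.844,0.685,-0.7],[0,0,0.144],-1],[[0.844,0.685,-0.7],[0,0,0.144],-1],[[0.844,0.685,-0.7],[0,0,0.144],-1],[[0.844,0.685,-0.7],[0,0,0.144],-1]]'
python3 - <<'E'
from m import *
im=get_image('wrist');save(im,'w1.png');s=read_state();print(s['clock'],s['position'],s['ee_rot'],s['contact_force'],-np.array(im['R']).T@im['t'],np.array(im['R']).round(2))
E
```

```text
clock: 0.5
position: [334.9, -505.2, 302.4]
ee_rot: [-0.353, 0.936, -0.0, 0.0]
contact_force: [0.6, -0.6, -0.1]
gripper_width: 85.3
grasp_force: 0.0
clock: 0.8
position: [414.9, -434.4, 301.0]
ee_rot: [-0.489, 0.872, 0.0, -0.0]
contact_force: [0.3, 0.1, -0.2]
gripper_width: 85.1
grasp_force: 0.0
clock: 1.1
position: [495.0, -364.4, 300.8]
ee_rot: [-0.614, 0.789, 0.001, -0.0]
contact_force: [0.7, -0.5, 0.9]
gripper_width: 85.1
grasp_force: 0.0
clock: 1.8
position: [578.2, -298.5, 232.9]
ee_rot: [0.723, -0.691, 0.001, -0.0]
contact_force: [-0.4, -0.8, 0.3]
gripper_width: 85.4
grasp_force: 0.0
1.85 [ 578.20467167 -298.53391121  232.94806438] [ 7.23298898e-01 -6.90533989e-01  1.13720847e-03 -4.70756881e-04] [ 0.70146074 -0.04541222  0.02256793] [ 580.1349564  -364.7750391   375.65343891] [[-1.   -0.05 -0.  ]
 [-0.04  0.97  0.26]
 [-0.01  0.26 -0.97]]
```

View pics/w1.png

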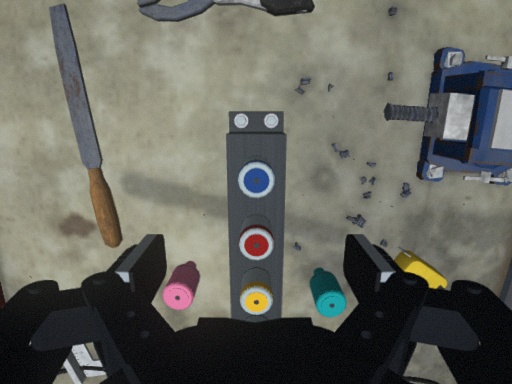

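The wrist view shows blue at (257,180), red at (256,244) and yellow at (256,301), all in line with the tool. The pink and turquoise look-alikes are beside yellow at (181,290) and (329,295). I measure the punches from here.

```bash
python3 - <<'E'
from m import *
im=get_image('wrist');s=read_state();print(s['position'])
for c,p in dict(blue=(257,180),red=(256,244),yellow=(256,301)).items():
    o,i=hole(im,p,20,HUE[c]);print(c,o,i and np.round(i,1),ray(im,[o[0]],93).round(1)[0])
for p in ((181,296),(329,303)): print(ray(im,[p],75).round(1))
E
```

```text
[ 578.18879735 -298.43263002  232.83352244]
blue ((256.0, 180.07691955566406), 12.673745155334473) [256. 180.  21.] [ 575.9 -299.7   93. ]
red ((256.0, 245.0), 12.041694641113281) [256. 245.  21.] [ 572.6 -231.4   93. ]
yellow ((256.0, 301.5), 11.280613899230957) [255.8 301.9  12. ] [ 569.4 -163.7   93. ]
[[ 656.2 -153.5   75. ]]
[[ 483.1 -152.1   75. ]]
```

```bash

python3 -m jog '[[[-0.01,-0.01,-0.3],[0,0,0],-0.4],[[-0.01,-0.01,-0.6],[0,0,0],-0.4],[[-0.01,-0.01,-0.85],[0,0,0],-0.4],[[-0.01,-0.01,-1],[0,0,0],-0.4]]'
python3 -m jog '[[[0,0,-0.15],[0,0,0],-0.4],[[0,0,-0.3],[0,0,0],-0.4],[[0,0,-0.45],[0,0,0],-0.4],[[0,0,-0.6],[0,0,0],-0.4],[[0,0,-0.7],[0,0,0],-0.4],[[0,0,-0.77],[0,0,0],-0.4],[[0,0,-0.77],[0,0,0],-0.4]]'
python3 -m jog '[[[0,0,0],[0,0,0],0],[[0,0,0],[0,0,0],0.2],[[0,0,0],[0,0,0],0.4],[[0,0,0],[0,0,0],0.6],[[0,0,0],[0,0,0],1],[[0,0,0],[0,0,0],1],[[0,0,0],[0,0,0],1],[[0,0,0],[0,0,0],1]]'
```

```text
clock: 2.3
position: [576.2, -298.8, 129.9]
ee_rot: [0.723, -0.691, -0.001, 0.0]
contact_force: [-0.7, 0.1, 0.2]
gripper_width: 59.8
grasp_force: 0.0
clock: 3.0
position: [577.1, -298.6, 53.8]
ee_rot: [0.724, -0.69, -0.001, 0.0]
contact_force: [0.5, -0.5, -0.2]
gripper_width: 59.8
grasp_force: 0.0
clock: 3.8
position: [577.9, -298.8, 55.5]
ee_rot: [0.724, -0.69, 0.001, -0.0]
contact_force: [-1.9, 0.5, 5.0]
gripper_width: 34.7
grasp_force: 59.7
```

Gripped at about 35 mm. I release so that the punch stays centred on the tool, back off and look, which gives the wrist camera's bias.

```bash

python3 -m jog '[[[0,0,0],[0,0,0],0],[[0,0,0],[0,0,0],-0.4],[[0,0,0],[0,0,0],-0.4],[[0,0,0.2],[0,0,0],-0.4],[[0,0,0.5],[0,0,0],-0.4],[[0,0,0.8],[0,0,0],-0.4],[[0,0,1],[0,0,0],-0.4]]' | grep -E 'pos|wid'
python3 -m jog '[[[0,0,0.35],[0,0,0],-0.4],[[0,0,0.65],[0,0,0],-0.4],[[0,0,0.77],[0,0,0],-0.4],[[0,0,0.77],[0,0,0],-0.4],[[0,0,0.77],[0,0,0],-0.4]]'| grep -E 'pos|wid'
python3 - <<'E'
from m import *
s=read_state();im=get_image('wrist');print(s['clock'],s['position'])
for c,p in dict(blue=(257,180),red=(256,244),yellow=(256,301)).items():
    o,i=hole(im,p,20,HUE[c]);print(c,o,i and np.round(i,1),ray(im,[o[0]],93).round(1)[0])
im=get_image('top')
for c,p in dict(blue=(390,196),red=(360,197)).items():
    o,i=hole(im,p,13,HUE[c]);print(c,o,i and np.round(i,1),ray(im,[o[0]],93).round(1)[0])
E
```

```text
position: [578.4, -298.7, 156.5]
gripper_width: 59.9
position: [576.9, -298.0, 229.6]
gripper_width: 60.2
5.0 [ 576.91215366 -297.97799488  229.59339159]
blue ((253.30291748046875, 180.1788330078125), 12.882771492004395) [253.3 180.   23. ] [ 576.6 -299.4   93. ]
red ((254.0, 245.5), 12.093486785888672) [254.1 245.4  19. ] [ 572.7 -231.4   93. ]
yellow ((254.0, 302.5), 11.280613899230957) [254.  302.8  13. ] [ 569.5 -163.6   93. ]
blue ((390.0, 196.0), 5.099119663238525) [390.  195.8   4. ] [ 579.3 -297.5   93. ]Traceback (most recent call last):
  File "<stdin>", line 7, in <module>
  File "m.py", line 10, in hole
    k=[i for i in range(len(cs)) if hi[0][i][3]<0];o=max(k,key=lambda i:cv2.contourArea(cs[i]))
                                                     ~~~^^^^^^^^^^^^^^^^^^^^^^^^^^^^^^^^^^^^^^^
ValueError: max() iterable argument is empty
```

```bash

for k in 1; do python3 -m jog '[[[-0.04,0.35,0],[0,0,0],-0.4],[[-0.08,0.7,0],[0,0,-0.02],-0.4],[[-0.114,1,0],[0,0,-0.026],-0.4]]' | grep pos
python3 -m jog '[[[-0.04,0.35,0],[0,0,0],-0.4],[[-0.08,0.7,0],[0,0,-0.02],-0.4],[[-0.114,1,0],[0,0,-0.026],-0.4]]' | grep pos
python3 -m jog '[[[-0.04,0.35,0],[0,0,0],-0.4],[[-0.08,0.7,0],[0,0,-0.02],-0.4],[[-0.114,1,0],[0,0,-0.026],-0.4]]' | grep pos
python3 -m jog '[[[-0.04,0.35,0],[0,0,0],-0.4],[[-0.08,0.7,0],[0,0,-0.02],-0.4],[[-0.114,0.98,0],[0,0,-0.025],-0.4],[[-0.114,0.98,0],[0,0,-0.025],-0.4],[[-0.114,0.98,0],[0,0,-0.025],-0.4],[[-0.114,0.98,0],[0,0,-0.025],-0.4]]' | grep -E 'pos|rot'; done
python3 - <<'E'
from m import *
s=read_state();im=get_image('wrist');print(s['clock'],s['position']);save(im,'w2.png')
R=np.array(im['R']);t=np.array(im['t'])
K=np.array([[im['fx'],0,im['cx']],[0,im['fy'],im['cy']],[0,0,1.]])
for c,p in dict(blue=(532,99.5),red=(543.5,166.7),yellow=(554.7,233.5)).items():
    q=cv2.projectPoints(np.array([[*p,40.]]),cv2.Rodrigues(R)[0],t,K,np.array(im['distortion'],float))[0].ravel()
    o,i=hole(im,q,42,HUE[c]);print(c,q.round(1),o,i and np.round(i,1),ray(im,[o[0]],40).round(1)[0],i and ray(im,[i[:2]],40).round(1)[0])
E
```

```text
position: [565.2, -197.2, 229.3]
position: [553.8, -96.9, 229.7]
position: [542.4, 3.0, 229.8]
position: [531.7, 98.8, 230.5]
ee_rot: [-0.645, 0.764, 0.0, -0.001]
6.6 [531.68121511  98.7835162  230.49113688]
blue [253.3 171.8] ((254.38583374023438, 170.6456756591797), 23.894031524658203) [ 254.4  170.6 1132. ] [530.5  98.4  40. ] [530.5  98.4  40. ]
red [253.3 228.1] ((254.43478393554688, 226.0869598388672), 22.64626121520996) [254.4 226.9 972. ] [541.7 164.4  40. ] [541.9 165.4  40. ]
yellow [253.4 278.3] ((254.43023681640625, 277.5), 21.714258193969727) [254.4 277.5 802. ] [553.3 232.6  40. ] [553.4 232.6  40. ]
```

View pics/w2.png

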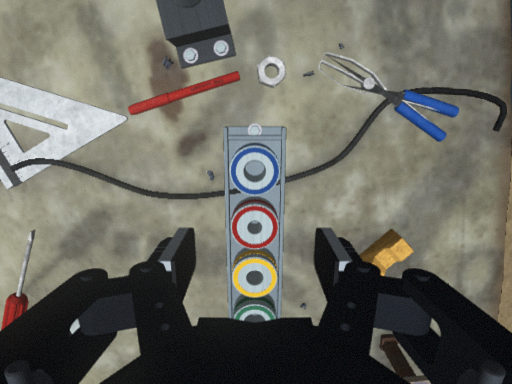

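The view shows the blue die at (254,171), red at (254,227) and yellow at (254,278), and their positions agree with the top view. The dies in command coordinates are blue (531.5,98.4), red (542.9,165.4), yellow (554.4,232.6), green (565.8,299.7). I go back and fetch blue.

```bash

python3 -m jog '[[[0.04,-0.35,0],[0,0,0],-0.4],[[0.08,-0.7,0],[0,0,0.02],-0.4],[[0.114,-1,0],[0,0,0.026],-0.4]]' | grep pos
python3 -m jog '[[[0.04,-0.35,0],[0,0,0],-0.4],[[0.08,-0.7,0],[0,0,0.02],-0.4],[[0.114,-1,0],[0,0,0.026],-0.4]]' | grep pos
python3 -m jog '[[[0.04,-0.35,0],[0,0,0],-0.4],[[0.08,-0.7,0],[0,0,0.02],-0.4],[[0.114,-1,0],[0,0,0.026],-0.4]]' | grep pos
python3 -m jog '[[[0.04,-0.35,-0.3],[0,0,0],-0.4],[[0.08,-0.7,-0.6],[0,0,0.02],-0.4],[[0.114,-0.989,-0.77],[0,0,0.025],-0.4],[[0.114,-0.989,-0.77],[0,0,0.025],-0.4],[[0.114,-0.989,-0.77],[0,0,0.025],-0.4]]' | grep -E 'pos|rot'
python3 -m jog '[[[0,0,-0.3],[0,0,0],-0.4],[[0,0,-0.55],[0,0,0],-0.4],[[0,0,-0.75],[0,0,0],-0.4],[[0,0,-0.9],[0,0,0],-0.4],[[0,0,-1],[0,0,0],-0.4],[[0,0,-1],[0,0,0],-0.4],[[0,0,-1],[0,0,0],0],[[0,0,-1],[0,0,0],0.3],[[0,0,-1],[0,0,0],0.6],[[0,0,-1],[0,0,0],1],[[0,0,-1],[0,0,0],1],[[0,0,-1],[0,0,0],1],[[0,0,-1],[0,0,0],1]]'
python3 -m jog '[[[0,0,0.05],[0,0,0],1],[[0,0,0.15],[0,0,0],1],[[0,0,0.35],[0,0,0],1],[[0,0,0.6],[0,0,0],1],[[0,0,0.85],[0,0,0],1],[[0,0,1],[0,0,0],1],[[0,0,1],[0,0,0],1]]'
```

```text
position: [543.2, -2.7, 231.2]
position: [554.4, -103.3, 231.2]
position: [565.6, -203.3, 231.1]
position: [576.7, -300.8, 153.5]
ee_rot: [0.723, -0.691, -0.001, 0.0]
clock: 9.35
position: [578.3, -299.6, 56.2]
ee_rot: [0.724, -0.69, 0.001, -0.0]
contact_force: [-0.9, 0.7, 5.6]
gripper_width: 34.9
grasp_force: 60.4
clock: 10.05
position: [578.8, -299.8, 157.1]
ee_rot: [0.724, -0.69, 0.002, -0.001]
contact_force: [-0.1, -0.0, -4.2]
gripper_width: 34.3
grasp_force: 60.4
```

```bash

python3 -m jog '[[[-0.04,0.2,0],[0,0,0],1],[[-0.04,0.45,0],[0,0,0],1],[[-0.08,0.7,0],[0,0,-0.02],1],[[-0.115,1,0],[0,0,-0.026],1]]' | grep pos
python3 -m jog '[[[-0.04,0.3,0],[0,0,0],1],[[-0.08,0.65,0],[0,0,-0.02],1],[[-0.115,1,0],[0,0,-0.026],1]]' | grep pos
python3 -m jog '[[[-0.04,0.3,0],[0,0,0],1],[[-0.08,0.65,0],[0,0,-0.02],1],[[-0.115,1,0],[0,0,-0.026],1]]' | grep pos
python3 -m jog '[[[-0.04,0.3,0],[0,0,0],1],[[-0.08,0.6,0],[0,0,-0.02],1],[[-0.1,0.85,0],[0,0,-0.025],1],[[-0.116,0.978,0],[0,0,-0.025],1],[[-0.116,0.978,0],[0,0,-0.025],1],[[-0.116,0.978,0],[0,0,-0.025],1],[[-0.116,0.978,-0.2],[0,0,-0.025],1],[[-0.116,0.978,-0.4],[0,0,-0.025],1],[[-0.116,0.978,-0.55],[0,0,-0.025],1],[[-0.116,0.978,-0.66],[0,0,-0.025],1],[[-0.116,0.978,-0.66],[0,0,-0.025],1],[[-0.116,0.978,-0.66],[0,0,-0.025],1]]'
python3 - <<'E'
from m import *
im=get_image('scene');save(im,'s2.png',(200,210,320,340),4);im=get_image('wrist');save(im,'w3.png')
E
```

```text
position: [564.7, -198.6, 152.4]
position: [553.1, -98.2, 152.7]
position: [541.6, 1.7, 152.9]
clock: 12.25
position: [531.9, 98.0, 88.6]
ee_rot: [-0.645, 0.764, -0.0, 0.0]
contact_force: [-0.2, -0.5, -4.0]
gripper_width: 34.4
grasp_force: 60.4
```

View pics/s2.png

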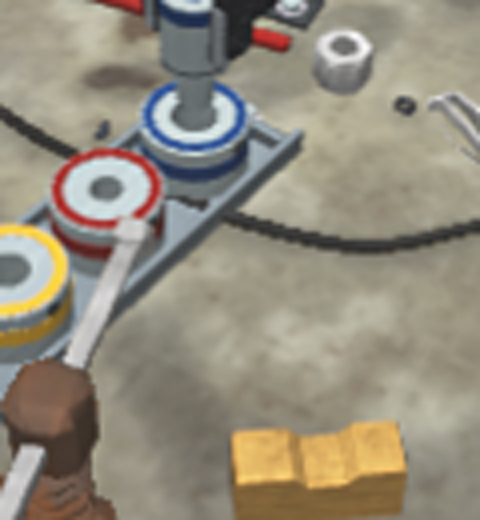

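View pics/w3.png

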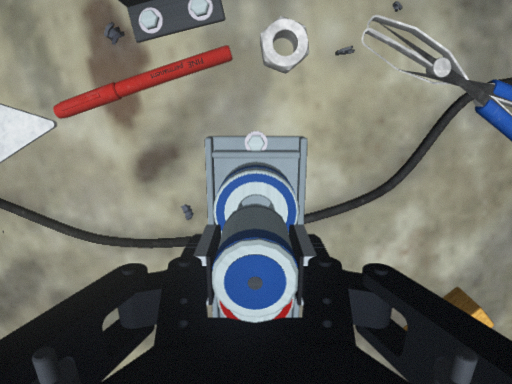

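Scene crop: the blue punch's tip is right over the blue bore (195,110). Wrist view: the punch at (256,280) is in line with the die at (257,200). I lower it slowly.

```bash

python3 -m jog '[[[0,0,-0.06],[0,0,0],1],[[0,0,-0.1],[0,0,0],1],[[0,0,-0.13],[0,0,0],1],[[0,0,-0.13],[0,0,0],1]]'
python3 -m jog '[[[0,0,-0.05],[0,0,0],1],[[0,0,-0.1],[0,0,0],1],[[0,0,-0.15],[0,0,0],1],[[0,0,-0.2],[0,0,0],1],[[0,0,-0.22],[0,0,0],1],[[0,0,-0.24],[0,0,0],1],[[0,0,-0.24],[0,0,0],1]]'
```

```text
clock: 12.75
position: [531.1, 98.3, 74.7]
ee_rot: [-0.645, 0.764, 0.0, -0.001]
contact_force: [0.2, -0.1, -3.8]
gripper_width: 34.9
grasp_force: 60.4
clock: 13.45
position: [531.6, 98.5, 51.4]
ee_rot: [-0.645, 0.764, -0.0, 0.0]
contact_force: [0.4, -0.6, -2.8]
gripper_width: 34.4
grasp_force: 60.5
```

```bash

python3 -m jog '[[[0,0,-0.01],[0,0,0],1],[[0,0,-0.02],[0,0,0],1],[[0,0,-0.02],[0,0,0],1]]'| grep -E 'pos|cont'
python3 -m jog '[[[0,0,-0.01],[0,0,0],1],[[0,0,-0.01],[0,0,0],1]]'| grep -E 'pos|cont'
```

```text
position: [531.8, 98.6, 51.1]
contact_force: [-3.3, 0.1, 7.2]
position: [531.8, 98.6, 51.1]
contact_force: [-5.8, 1.3, 13.0]
```

Blue is seated, with contact at the expected height. I release it, retreat and fetch red.

```bash

python3 -m jog '[[[0,0,0.01],[0,0,0],0.3],[[0,0,0.01],[0,0,0],0],[[0,0,0.01],[0,0,0],-0.4],[[0,0,0.01],[0,0,0],-0.4],[[0,0,0.2],[0,0,0],-0.4],[[0,0,0.5],[0,0,0],-0.4],[[0,0,0.8],[0,0,0],-0.4],[[0,0,1],[0,0,0],-0.4],[[0,0,1],[0,0,0],-0.4]]'| grep -E 'pos|cont|wid'
python3 - <<'E'
from m import *
im=get_image('scene');save(im,'s3.png',(200,180,320,310),4)
E
python3 -m jog '[[[0.04,-0.3,0],[0,0,0],-0.4],[[0.08,-0.6,0],[0,0,0.02],-0.4],[[0.105,-0.9,0],[0,0,0.026],-0.4]]' | grep pos
python3 -m jog '[[[0.04,-0.4,0],[0,0,0],-0.4],[[0.105,-0.8,0],[0,0,0.026],-0.4]]' | grep pos
python3 -m jog '[[[0.04,-0.4,0],[0,0,0],-0.4],[[0.105,-0.8,0],[0,0,0.026],-0.4]]' | grep pos
python3 -m jog '[[[0.04,-0.3,0],[0,0,0],-0.4],[[0.107,-0.6,0],[0,0,0.025],-0.4],[[0.107,-0.798,0],[0,0,0.0253],-0.4],[[0.107,-0.798,0],[0,0,0.0253],-0.4],[[0.107,-0.798,0],[0,0,0.0253],-0.4],[[0.107,-0.798,0],[0,0,0.0253],-0.4]]' | grep -E 'pos|rot'
python3 - <<'E'
from m import *
im=get_image('wrist');s=read_state();print(s['clock'],s['position']);save(im,'w4.png')
E
```

```text
position: [533.7, 99.2, 151.5]
contact_force: [0.3, 0.3, -0.1]
gripper_width: 59.9
position: [541.4, 7.5, 146.7]
position: [551.5, -72.8, 146.7]
position: [562.1, -153.1, 146.6]
position: [573.3, -230.5, 147.5]
ee_rot: [0.724, -0.689, -0.001, 0.0]
16.25 [ 573.47736068 -230.39004601  147.83812373]
```

View pics/s3.png

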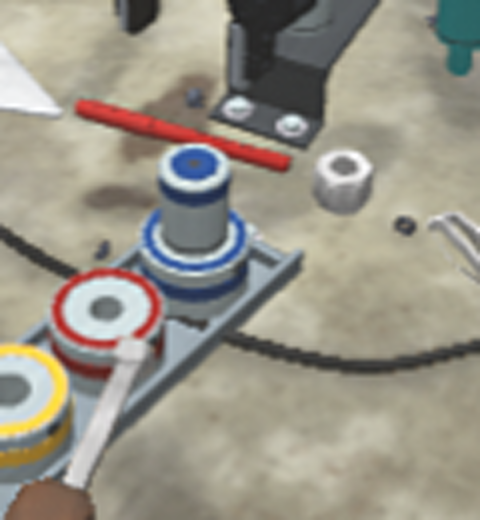

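View pics/w4.png

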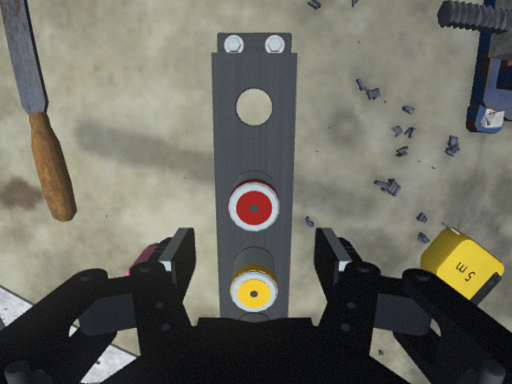

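Blue stands upright in the blue die. The wrist view shows red at (254,206), centred between the fingers. Next: grip red, carry it over and start the insertion.

```bash

python3 -m jog '[[[0,0,-0.3],[0,0,0],-0.4],[[0,0,-0.55],[0,0,0],-0.4],[[0,0,-0.75],[0,0,0],-0.4],[[0,0,-0.88],[0,0,0],-0.4],[[0,0,-0.94],[0,0,0],-0.4],[[0,0,-0.94],[0,0,0],-0.4],[[0,0,-0.94],[0,0,0],0],[[0,0,-0.94],[0,0,0],0.3],[[0,0,-0.94],[0,0,0],0.6],[[0,0,-0.94],[0,0,0],1],[[0,0,-0.94],[0,0,0],1],[[0,0,-0.94],[0,0,0],1],[[0,0,-0.94],[0,0,0],1]]'
python3 -m jog '[[[0,0,0.05],[0,0,0],1],[[0,0,0.15],[0,0,0],1],[[0,0,0.35],[0,0,0],1],[[0,0,0.6],[0,0,0],1],[[0,0,0.85],[0,0,0],1],[[0,0,1],[0,0,0],1],[[0,0,1],[0,0,0],1]]'
```

```text
clock: 17.55
position: [574.5, -231.5, 55.8]
ee_rot: [0.724, -0.69, 0.001, -0.001]
contact_force: [-0.6, 1.8, 6.9]
gripper_width: 34.9
grasp_force: 60.4
clock: 18.25
position: [574.9, -231.7, 157.0]
ee_rot: [0.724, -0.69, 0.002, -0.001]
contact_force: [0.4, -0.8, -3.5]
gripper_width: 34.6
grasp_force: 60.2
```

```bash

python3 -m jog '[[[-0.02,0.2,0],[0,0,0],1],[[-0.04,0.45,0],[0,0,0],1],[[-0.06,0.7,0],[0,0,-0.02],1],[[-0.077,1,0],[0,0,-0.026],1]]' | grep pos
python3 -m jog '[[[-0.04,0.3,0],[0,0,0],1],[[-0.06,0.65,0],[0,0,-0.02],1],[[-0.077,1,0],[0,0,-0.026],1]]' | grep pos
python3 -m jog '[[[-0.04,0.3,0],[0,0,0],1],[[-0.06,0.65,0],[0,0,-0.02],1],[[-0.077,1,0],[0,0,-0.026],1]]' | grep pos
python3 -m jog '[[[-0.04,0.3,0],[0,0,0],1],[[-0.06,0.6,0],[0,0,-0.02],1],[[-0.07,0.85,0],[0,0,-0.025],1],[[-0.077,0.968,0],[0,0,-0.025],1],[[-0.077,0.968,0],[0,0,-0.025],1],[[-0.077,0.968,0],[0,0,-0.025],1],[[-0.077,0.968,-0.2],[0,0,-0.025],1],[[-0.077,0.968,-0.4],[0,0,-0.025],1],[[-0.077,0.968,-0.55],[0,0,-0.025],1],[[-0.077,0.968,-0.66],[0,0,-0.025],1],[[-0.077,0.968,-0.66],[0,0,-0.025],1],[[-0.077,0.968,-0.66],[0,0,-0.025],1]]'| grep -E 'pos|cont|rot'
python3 -m jog '[[[0,0,-0.06],[0,0,0],1],[[0,0,-0.1],[0,0,0],1],[[0,0,-0.13],[0,0,0],1],[[0,0,-0.13],[0,0,0],1]]'| grep -E 'pos|cont|rot'
```

```text
position: [564.6, -130.8, 152.6]
position: [556.9, -30.3, 152.8]
position: [549.2, 69.6, 152.9]
position: [543.3, 165.0, 88.6]
ee_rot: [-0.645, 0.764, -0.0, 0.0]
contact_force: [-0.0, -0.3, -2.9]
position: [542.6, 165.3, 74.9]
ee_rot: [-0.646, 0.764, 0.0, -0.0]
contact_force: [0.3, 0.1, -3.3]
```

```bash

python3 -m jog '[[[0,0,-0.05],[0,0,0],1],[[0,0,-0.1],[0,0,0],1],[[0,0,-0.15],[0,0,0],1],[[0,0,-0.2],[0,0,0],1],[[0,0,-0.22],[0,0,0],1],[[0,0,-0.24],[0,0,0],1],[[0,0,-0.24],[0,0,0],1]]'| grep -E 'pos|cont|rot'
python3 -m jog '[[[0,0,-0.01],[0,0,0],1],[[0,0,-0.02],[0,0,0],1],[[0,0,-0.03],[0,0,0],1],[[0,0,-0.03],[0,0,0],1]]'| grep -E 'pos|cont'
```

```text
position: [543.0, 165.5, 51.2]
ee_rot: [-0.646, 0.764, -0.0, -0.0]
contact_force: [-0.1, 0.6, -2.8]
position: [543.1, 165.6, 50.8]
contact_force: [-5.0, -0.2, 10.6]
```

Red is seated. Release it and go on to yellow.

```bash

python3 -m jog '[[[0,0,0.01],[0,0,0],0.3],[[0,0,0.01],[0,0,0],0],[[0,0,0.01],[0,0,0],-0.4],[[0,0,0.01],[0,0,0],-0.4],[[0,0,0.2],[0,0,0],-0.4],[[0,0,0.5],[0,0,0],-0.4],[[0,0,0.8],[0,0,0],-0.4],[[0,0,1],[0,0,0],-0.4],[[0,0,1],[0,0,0],-0.4]]'| grep -E 'pos|cont|wid'
python3 -m jog '[[[0.02,-0.3,0],[0,0,0],-0.4],[[0.04,-0.6,0],[0,0,0.02],-0.4],[[0.07,-0.9,0],[0,0,0.026],-0.4]]' | grep pos
python3 -m jog '[[[0.04,-0.4,0],[0,0,0],-0.4],[[0.07,-0.8,0],[0,0,0.026],-0.4]]' | grep pos
python3 -m jog '[[[0.04,-0.4,0],[0,0,0],-0.4],[[0.07,-0.8,0],[0,0,0.026],-0.4]]' | grep pos
python3 -m jog '[[[0.04,-0.3,0],[0,0,0],-0.4],[[0.066,-0.6,0],[0,0,0.025],-0.4],[[0.066,-0.79,0],[0,0,0.0253],-0.4],[[0.066,-0.79,0],[0,0,0.0253],-0.4],[[0.066,-0.79,0],[0,0,0.0253],-0.4],[[0.066,-0.79,0],[0,0,0.0253],-0.4]]' | grep -E 'pos|rot'
python3 - <<'E'
from m import *
im=get_image('wrist');s=read_state();print(s['clock'],s['position'])
for c,p in dict(yellow=(254,206),green=(254,294)).items():
    o,i=hole(im,p,28,HUE[c]);print(c,o,i and np.round(i,1),ray(im,[o[0]],93).round(1)[0])
E
```

```text
position: [544.9, 166.4, 151.6]
contact_force: [0.1, 0.5, -0.6]
gripper_width: 59.8
position: [549.2, 74.5, 147.0]
position: [556.4, -5.8, 147.0]
position: [563.4, -86.1, 147.0]
position: [570.3, -162.8, 147.7]
ee_rot: [0.725, -0.689, -0.0, 0.0]
24.2 [ 570.40219788 -162.6621811   147.93885038]
yellow ((253.92105102539062, 208.2894744873047), 18.124975204467773) [253.9 208.2  42. ] [ 569.5 -163.5   93. ]
green ((253.59677124023438, 293.5), 15.795969009399414) [253.7 293.6  42. ] [566.4 -95.5  93. ]
```

```bash

python3 -m jog '[[[0,0,-0.3],[0,0,0],-0.4],[[0,0,-0.55],[0,0,0],-0.4],[[0,0,-0.75],[0,0,0],-0.4],[[0,0,-0.88],[0,0,0],-0.4],[[0,0,-0.94],[0,0,0],-0.4],[[0,0,-0.94],[0,0,0],-0.4],[[0,0,-0.94],[0,0,0],0],[[0,0,-0.94],[0,0,0],0.3],[[0,0,-0.94],[0,0,0],0.6],[[0,0,-0.94],[0,0,0],1],[[0,0,-0.94],[0,0,0],1],[[0,0,-0.94],[0,0,0],1],[[0,0,-0.94],[0,0,0],1]]'
python3 -m jog '[[[0,0,0.05],[0,0,0],1],[[0,0,0.15],[0,0,0],1],[[0,0,0.35],[0,0,0],1],[[0,0,0.6],[0,0,0],1],[[0,0,0.85],[0,0,0],1],[[0,0,1],[0,0,0],1],[[0,0,1],[0,0,0],1]]'
```

```text
clock: 25.5
position: [571.2, -163.6, 55.7]
ee_rot: [0.724, -0.689, 0.001, -0.001]
contact_force: [-1.3, 0.8, 5.8]
gripper_width: 34.7
grasp_force: 60.4
clock: 26.2
position: [571.8, -163.7, 156.9]
ee_rot: [0.724, -0.689, 0.002, -0.002]
contact_force: [0.8, -0.6, -4.0]
gripper_width: 34.7
grasp_force: 60.4
```

```bash

python3 -m jog '[[[-0.01,0.2,0],[0,0,0],1],[[-0.02,0.45,0],[0,0,0],1],[[-0.03,0.7,0],[0,0,-0.02],1],[[-0.04,1,0],[0,0,-0.026],1]]' | grep pos
python3 -m jog '[[[-0.01,0.3,0],[0,0,0],1],[[-0.03,0.65,0],[0,0,-0.02],1],[[-0.04,1,0],[0,0,-0.026],1]]' | grep pos
python3 -m jog '[[[-0.01,0.3,0],[0,0,0],1],[[-0.03,0.65,0],[0,0,-0.02],1],[[-0.04,1,0],[0,0,-0.026],1]]' | grep pos
python3 -m jog '[[[-0.01,0.3,0],[0,0,0],1],[[-0.03,0.6,0],[0,0,-0.02],1],[[-0.04,0.85,0],[0,0,-0.025],1],[[-0.041,0.962,0],[0,0,-0.025],1],[[-0.041,0.962,0],[0,0,-0.025],1],[[-0.041,0.962,0],[0,0,-0.025],1],[[-0.041,0.962,-0.2],[0,0,-0.025],1],[[-0.041,0.962,-0.4],[0,0,-0.025],1],[[-0.041,0.962,-0.55],[0,0,-0.025],1],[[-0.041,0.962,-0.66],[0,0,-0.025],1],[[-0.041,0.962,-0.66],[0,0,-0.025],1],[[-0.041,0.962,-0.66],[0,0,-0.025],1]]'| grep -E 'pos|cont|rot'
python3 -m jog '[[[0,0,-0.06],[0,0,0],1],[[0,0,-0.1],[0,0,0],1],[[0,0,-0.13],[0,0,0],1],[[0,0,-0.13],[0,0,0],1]]'| grep -E 'pos|cont|rot'
```

```text
position: [565.2, -63.1, 152.6]
position: [561.1, 37.4, 152.7]
position: [557.1, 137.3, 152.7]
position: [554.8, 232.2, 88.7]
ee_rot: [-0.646, 0.764, -0.0, 0.0]
contact_force: [0.1, -0.1, -4.4]
position: [554.0, 232.5, 74.8]
ee_rot: [-0.646, 0.763, 0.0, -0.0]
contact_force: [-0.2, 0.0, -4.8]
```

```bash

python3 -m jog '[[[0,0,-0.05],[0,0,0],1],[[0,0,-0.1],[0,0,0],1],[[0,0,-0.15],[0,0,0],1],[[0,0,-0.2],[0,0,0],1],[[0,0,-0.22],[0,0,0],1],[[0,0,-0.24],[0,0,0],1],[[0,0,-0.24],[0,0,0],1]]'| grep -E 'pos|cont|rot'
python3 -m jog '[[[0,0,-0.01],[0,0,0],1],[[0,0,-0.02],[0,0,0],1],[[0,0,-0.03],[0,0,0],1],[[0,0,-0.03],[0,0,0],1]]'| grep -E 'pos|cont'
```

```text
position: [554.4, 232.7, 51.2]
ee_rot: [-0.646, 0.763, -0.0, -0.0]
contact_force: [1.2, 0.5, -3.3]
position: [554.7, 232.8, 50.8]
contact_force: [-3.2, -0.4, 9.1]
```

Yellow is seated. Release it and go for green.

```bash

python3 -m jog '[[[0,0,0.01],[0,0,0],0.3],[[0,0,0.01],[0,0,0],0],[[0,0,0.01],[0,0,0],-0.4],[[0,0,0.01],[0,0,0],-0.4],[[0,0,0.2],[0,0,0],-0.4],[[0,0,0.5],[0,0,0],-0.4],[[0,0,0.8],[0,0,0],-0.4],[[0,0,1],[0,0,0],-0.4],[[0,0,1],[0,0,0],-0.4]]'| grep -E 'pos|cont|wid'
python3 -m jog '[[[0.01,-0.3,0],[0,0,0],-0.4],[[0.02,-0.6,0],[0,0,0.02],-0.4],[[0.03,-0.9,0],[0,0,0.026],-0.4]]' | grep pos
python3 -m jog '[[[0.02,-0.4,0],[0,0,0],-0.4],[[0.03,-0.8,0],[0,0,0.026],-0.4]]' | grep pos
python3 -m jog '[[[0.02,-0.4,0],[0,0,0],-0.4],[[0.03,-0.8,0],[0,0,0.026],-0.4]]' | grep pos
python3 -m jog '[[[0.02,-0.3,0],[0,0,0],-0.4],[[0.04,-0.6,0],[0,0,0.025],-0.4],[[0.04,-0.781,0],[0,0,0.0253],-0.4],[[0.04,-0.781,0],[0,0,0.0253],-0.4],[[0.04,-0.781,0],[0,0,0.0253],-0.4],[[0.04,-0.781,0],[0,0,0.0253],-0.4]]' | grep -E 'pos|rot'
python3 - <<'E'
from m import *
im=get_image('wrist');s=read_state();print(s['clock'],s['position'])
o,i=hole(im,(254,208),28,75);print(o,i and np.round(i,1),ray(im,[o[0]],93).round(1)[0])
E
```

```text
position: [556.4, 233.8, 152.0]
contact_force: [0.7, 0.0, 0.0]
gripper_width: 59.7
position: [556.8, 141.7, 147.0]
position: [559.9, 61.4, 147.1]
position: [562.9, -18.9, 147.1]
position: [567.2, -94.8, 147.8]
ee_rot: [0.725, -0.689, -0.0, 0.0]
32.15 [567.33264962 -94.58948663 147.97994913]
((254.11764526367188, 207.5), 17.47190284729004) [254.1 208.   59. ] [566.4 -96.   93. ]
```

```bash

python3 -m jog '[[[0,0,-0.3],[0,0,0],-0.4],[[0,0,-0.55],[0,0,0],-0.4],[[0,0,-0.75],[0,0,0],-0.4],[[0,0,-0.88],[0,0,0],-0.4],[[0,0,-0.94],[0,0,0],-0.4],[[0,0,-0.94],[0,0,0],-0.4],[[0,0,-0.94],[0,0,0],0],[[0,0,-0.94],[0,0,0],0.3],[[0,0,-0.94],[0,0,0],0.6],[[0,0,-0.94],[0,0,0],1],[[0,0,-0.94],[0,0,0],1],[[0,0,-0.94],[0,0,0],1],[[0,0,-0.94],[0,0,0],1]]'
python3 -m jog '[[[0,0,0.05],[0,0,0],1],[[0,0,0.15],[0,0,0],1],[[0,0,0.35],[0,0,0],1],[[0,0,0.6],[0,0,0],1],[[0,0,0.85],[0,0,0],1],[[0,0,1],[0,0,0],1],[[0,0,1],[0,0,0],1]]'
```

```text
clock: 33.45
position: [568.2, -95.4, 55.7]
ee_rot: [0.725, -0.689, 0.001, -0.001]
contact_force: [-1.1, 2.0, 5.9]
gripper_width: 34.5
grasp_force: 60.3
clock: 34.15
position: [568.7, -95.5, 157.0]
ee_rot: [0.725, -0.689, 0.002, -0.002]
contact_force: [-0.3, 0.1, -2.9]
gripper_width: 34.4
grasp_force: 60.2
```

```bash

python3 -m jog '[[[0,0.2,0],[0,0,0],1],[[0,0.45,0],[0,0,0],1],[[0,0.7,0],[0,0,-0.02],1],[[0,1,0],[0,0,-0.026],1]]' | grep pos
python3 -m jog '[[[0,0.3,0],[0,0,0],1],[[0,0.65,0],[0,0,-0.02],1],[[0,1,0],[0,0,-0.026],1]]' | grep pos
python3 -m jog '[[[0,0.3,0],[0,0,0],1],[[0,0.65,0],[0,0,-0.02],1],[[0,1,0],[0,0,-0.026],1]]' | grep pos
python3 -m jog '[[[-0.01,0.3,0],[0,0,0],1],[[-0.016,0.6,0],[0,0,-0.02],1],[[-0.016,0.85,0],[0,0,-0.025],1],[[-0.016,0.952,0],[0,0,-0.025],1],[[-0.016,0.952,0],[0,0,-0.025],1],[[-0.016,0.952,0],[0,0,-0.025],1],[[-0.016,0.952,-0.2],[0,0,-0.025],1],[[-0.016,0.952,-0.4],[0,0,-0.025],1],[[-0.016,0.952,-0.55],[0,0,-0.025],1],[[-0.016,0.952,-0.66],[0,0,-0.025],1],[[-0.016,0.952,-0.66],[0,0,-0.025],1],[[-0.016,0.952,-0.66],[0,0,-0.025],1]]'| grep -E 'pos|cont|rot'
python3 -m jog '[[[0,0,-0.06],[0,0,0],1],[[0,0,-0.1],[0,0,0],1],[[0,0,-0.13],[0,0,0],1],[[0,0,-0.13],[0,0,0],1]]'| grep -E 'pos|cont|rot'
```

```text
position: [566.2, 4.9, 152.8]
position: [566.2, 105.4, 152.7]
position: [566.2, 205.4, 152.6]
position: [566.3, 299.3, 88.8]
ee_rot: [-0.646, 0.763, -0.0, 0.0]
contact_force: [0.2, 0.0, -2.5]
position: [565.5, 299.6, 74.8]
ee_rot: [-0.646, 0.763, 0.0, -0.001]
contact_force: [0.6, 0.4, -4.8]
```

```bash

python3 -m jog '[[[0,0,-0.05],[0,0,0],1],[[0,0,-0.1],[0,0,0],1],[[0,0,-0.15],[0,0,0],1],[[0,0,-0.2],[0,0,0],1],[[0,0,-0.22],[0,0,0],1],[[0,0,-0.24],[0,0,0],1],[[0,0,-0.24],[0,0,0],1]]'| grep -E 'pos|cont|rot'
python3 -m jog '[[[0,0,-0.01],[0,0,0],1],[[0,0,-0.02],[0,0,0],1],[[0,0,-0.03],[0,0,0],1],[[0,0,-0.03],[0,0,0],1]]'| grep -E 'pos|cont'
```

```text
position: [565.8, 299.7, 51.1]
ee_rot: [-0.646, 0.763, -0.0, -0.0]
contact_force: [0.6, 0.5, -2.7]
position: [566.0, 299.9, 50.7]
contact_force: [-3.9, -0.7, 7.1]
```

Green is seated. Release it, lift clear, move aside and check the whole row.

```bash

python3 -m jog '[[[0,0,0.01],[0,0,0],0.3],[[0,0,0.01],[0,0,0],0],[[0,0,0.01],[0,0,0],-0.4],[[0,0,0.01],[0,0,0],-0.4],[[0,0,0.2],[0,0,0],-0.4],[[0,0,0.5],[0,0,0],-0.4],[[0,0,0.8],[0,0,0],-0.4],[[0,0,1],[0,0,0],-0.4],[[0,0,1],[0,0,0],-0.4]]'| grep -E 'pos|cont|wid'
python3 -m jog '[[[0,-0.3,0.3],[0,0,0],-0.4],[[0,-0.6,0.6],[0,0,0],-0.4],[[0,-1,0.8],[0,0,0],-0.4]]' | grep pos
python3 -m jog '[[[0,-0.5,0],[0,0,0],-0.4],[[0,-1,0],[0,0,0],-0.4]]' | grep pos
python3 -m jog '[[[0,-0.5,0],[0,0,0],-0.4],[[0,-1,0],[0,0,0],-0.4]]' | grep pos
python3 -m jog '[[[0,-0.5,0],[0,0,0],-0.4],[[0,-1,0],[0,0,0],-0.4],[[0,-1,0],[0,0,0],-0.4],[[0,-1,0],[0,0,0],-0.4],[[0,-1,0],[0,0,0],-0.4]]' | grep pos
python3 - <<'E'
from m import *
im=get_image('scene');save(im,'s4.png',(120,180,320,340),3.5)
im=get_image('top');print(read_state()['clock'])
for c,p in dict(blue=(218,214),red=(190,208),yellow=(162,203),green=(135,198)).items():
    hsv=cv2.cvtColor(im['frame'],cv2.COLOR_RGB2HSV)
    o,i=hole(im,p,7,HUE[c]);print(c,ray(im,[o[0]],88).round(1)[0])
E
```

```text
position: [567.7, 301.0, 152.1]
contact_force: [0.2, 0.0, -0.2]
gripper_width: 59.6
position: [566.2, 199.7, 229.0]
position: [565.5, 98.5, 228.0]
position: [565.1, -2.1, 227.2]
position: [565.6, -99.7, 227.5]
40.05Traceback (most recent call last):
  File "<stdin>", line 6, in <module>
  File "m.py", line 10, in hole
    k=[i for i in range(len(cs)) if hi[0][i][3]<0];o=max(k,key=lambda i:cv2.contourArea(cs[i]))
                                                     ~~~^^^^^^^^^^^^^^^^^^^^^^^^^^^^^^^^^^^^^^^
ValueError: max() iterable argument is empty
```

View pics/s4.png

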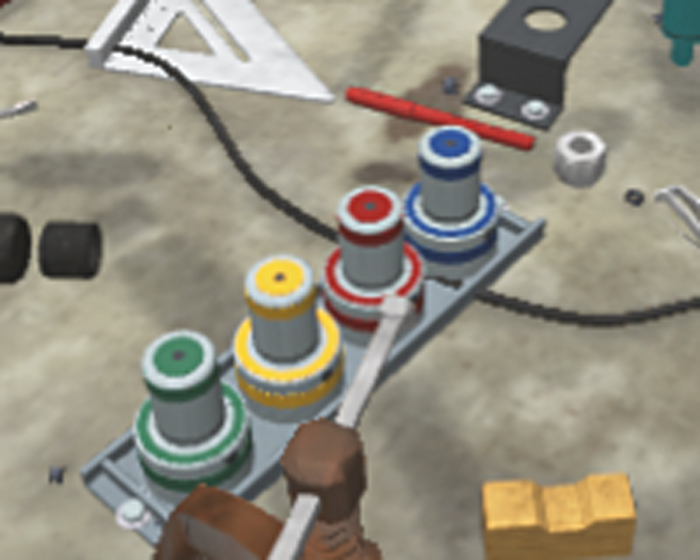

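All four punches, green (180,355), yellow (280,280), red (370,210) and blue (450,150), stand upright and seated in the dies of their own colours. The arm is clear.

```bash
python3 -c "
from bench import job_done;print(job_done())"
```

```text
the job is handed in; nothing more can be done
None
```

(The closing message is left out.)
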